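Clip the pill case back into its own bay of the organiser

TASK

One carry case of the pill organiser, the one with the raised cross, has been left lying on the concrete-look shelf: put it back in its own bay, the empty one whose label plate carries the same cross. Hook its toe tongue under the bay's lip, press the heel end down until the sprung catch snaps over it so that the case is clipped in flat and fully home, then let go. Leave the other cases clipped in and everything else on the shelf where it stands.

Things in the scene. Friction and masses are not known exactly. Their poses are not given: they have to be found in the camera images.
- case_cross: loose pill carry case, clear plastic and white, 148 mm long (x), 40 wide (y), 55 high, 0.09-0.18 kg, lying flat on the shelf (top at z = 150 mm). Origin: centre of the underside; toe end at -x, heel end at +x. Main box x -66..66, y -20..20, lid top at z = 25 mm. Raised grey cross, 26 mm, on a white plaque on the lid's toe side (x = -47). Moulded plastic: friction 0.5 to 0.7
- case_cross_fin (a point): middle of the top of the case's solid white grip fin, (0, 0, 55) mm in the case's frame. The fin is 56 mm long (x -28..28), 14 mm thick (y -7..7) and rises 30 mm from the lid (z 25..55): the place to hold the case from above, fingers closing along the case's y
- case_cross_toe (a point): tip of the case's toe tongue, underside, mid-width: (-74, 0, 0) mm in the case's frame, same axes. The tongue is flat: x -74..-66, 30 mm wide, z 0..6 mm
- case_cross_heel (a point): end of the case's heel step, underside, mid-width: (74, 0, 0) mm in the case's frame, same axes. The step that the catch snaps over: x 66..74, 34 mm wide, z 0..12 mm
- case_cross_thumb (a point): where to press the heel down: on the flat clear lid beside three thin thumb ridges, (55, 0, 25) mm in the case's frame. With the toe hooked, about 6 to 14 N straight down here snaps the heel past the catch (varies with friction)
- bay_cross_seat (a point): centre of the floor of the cross bay, where the case's origin lies when home (1.5 mm play along x), axes along the case's. x runs away from the robot, z up. The bay is fixed on a grey carrier with three others in a row, 60 mm apart in y, in any order; this and the disc bay are empty. Side rails x -50..50 mm, 12 high, leaning out, 2 mm clear of the case at the floor
- bay_cross_lip (a point): inner lower edge of the bay's fixed lip, mid-width, at (-67, 0, 10) mm from the seat. Lip 46 mm wide, x -86..-67, z 10..14 over the floor; the tongue goes under it, up to a stop wall at x = -75.5. A level case cannot enter: tilt it toe down 12 to 20 degrees, bring the tongue tip to the floor near x = -62, slide it to -x. Let go then, the case stays hooked, heel resting up on the catch
- bay_cross_label (a point): middle of the top of the cross bay's white label plate, 30 x 50 mm, with the same raised grey cross; (114, 0, 10) mm from the seat, beyond the catch
- catch_cross (a joint): sprung grey catch at the far end (+x) of the cross bay, 28 mm wide: 0 m shut, 0.0085 m pushed right back along the bay's +x; 2.5 N preload plus 0.5 N per mm, springs shut by itself. Shut, its nose reaches in to x = 69 mm from the seat, underside 13.5 mm over the floor; above it a steep ramp leads out to x = 75 at 27 mm height; thumb tab to x = 88
- bay_disc: the other empty bay, same shape and sizes, labelled with a raised disc (25 mm): not for this case. Origin: centre of its underside, 6 mm under its floor; axes as for the cross bay.
- case_bar: a carry case just like case_cross (same sizes), but its sign is a raised single bar (30 x 7 mm); it starts clipped home in its own bay, which carries the same sign, and must stay there (not shifted by more than 10 mm). Origin and axes as for case_cross.
- case_chevron: a carry case just like case_cross (same sizes), but its sign is a raised chevron (V shape); it starts clipped home in its own bay, which carries the same sign, and must stay there (not shifted by more than 10 mm). Origin and axes as for case_cross.
- watch_dock: black smartwatch dock, 85 x 85 mm foot, 95 mm high with a tilted puck; bystander on the shelf. Origin: centre of its underside.
- bike_bell: yellow bike bell, dome 56 mm across, 44 mm high, with a black thumb lever; bystander. Origin: centre of its underside.
- bottle_opener: flat stainless bottle opener, 170 x 36 x 4 mm, lying at the back of the shelf; bystander. Origin: centre of its underside, x along its length.
- glasses_case: grey spectacle case, 155 x 58 x 40 mm; bystander. Origin: centre of its underside, x along its length.
- mug: white mug, 80 mm across, 90 mm high; bystander. Origin: centre of its underside.
- vitamin_jar: amber glass jar with white cap, 56 mm across, 80 mm high; bystander. Origin: centre of its underside.
- succulent: succulent in a clay pot, 84 mm across, about 125 mm high; bystander. Origin: centre of its underside.
Things that resemble listed ones, but are neither listed nor needed, are in the scene too. Leave any orange or turquoise look-alike of the case_cross alone.

How it is judged:
At the end, for the whole second after the job is handed in: The cross case lies home in the cross bay: tongue tip under the lip (70 to 78 mm from the bay's centre), both ends within 4 mm of the bay floor in height and within 6 mm of its centre line, level within 0.05 rad, the catch sprung shut (within 2 mm) over the heel step, the case at rest and released (x of case_cross_toe in the frame of bay_cross_seat between -0.078 and -0.07 m and y of case_cross_toe in the frame of bay_cross_seat between -0.006 and 0.006 m and z of case_cross_toe in the frame of bay_cross_seat between -0.004 and 0.004 m and y of case_cross_heel in the frame of bay_cross_seat between -0.006 and 0.006 m and z of case_cross_heel in the frame of bay_cross_seat between -0.004 and 0.004 m and angle between case_cross's own z axis and vertical below 0.05 rad and value of joint catch_cross below 0.002 m and linear speed of case_cross below 0.02 m/s); the robot touches nothing.
It fails at once if another clipped-in case is shifted by more than 10 mm (distance of any of case_bar, case_chevron from where it was at the start of the episode above 0.01 m).
It fails at once if a bystander on the shelf is shifted by more than 15 mm (distance of any of watch_dock, bike_bell, bottle_opener, glasses_case, mug, vitamin_jar, succulent from where it was at the start of the episode above 0.015 m).
It also fails if it takes over 45 s, if anything falls off the work surface, if the arm or the gripper's body presses on something with over 40 N, if the wrist force passes 120 N, or if a joint passes its speed limit or range.

ROBOT

A 6-joint arm with a two-finger parallel gripper is mounted at the origin on the work surface. World frame = base frame: x ahead of the robot, y to its left, z up, the work surface at z = 0. Lengths are in m, angles in rad, forces in N, time in s.
With the tool pointing down it reaches from about 0.225 to 0.875 m from the base axis. Payload 3.4 kg.
Tool frame: the origin (TCP) lies at the very end of the fingers, on their centre line; the grasp point (between the pads) lies 19 mm behind it; z points along the fingers, x is the direction in which the jaws open and shut, and the axes are right-handed (so a half turn about z gives the same grasp; the last joint's range is limited). The gripper opens to 85 mm and grips with 20 to 120 N. Pads are 22 mm wide; open, the fingers measure 114 mm over their backs; the gripper's body (76 mm by 85 mm) begins 54 mm behind the grasp point. The pads swing forward as they close: fully open they stand 13 mm farther back than shut.
Start: joints at [1.092, 0.276, 1.505, -0, 1.361, -0.121], TCP at [0.201, 0.539, 0.193] pointing down, gripper open.
Joint ranges: [-2.89, 2.89], [-0.75, 2.08], [0.22, 2.7], [-1.18, 4.32], [0.11, 2.71], [-2.7, 2.7]. Speed limits (rad/s): [2.57, 2.57, 3.14, 3.14, 3.14, 3.14].

INTERFACE

Orientations are given as a unit quaternion [w, x, y, z].
In Python, from rig import manip gives the robot as it stands.
- The arm moves only by the tool send_rows, never from a script. Its argument "increments" is a list of rows, each a list of 5 numbers: the opening, from 0 (shut) to 1 (fully open), then the shift along the tool's x, y, z in m, then the turn about the tool's z in rad. A call has 1 to 8 rows; each row shifts and turns the commanded pose from where the row before left it, along the tool's axes as they then stand; what a row does not reach is not made up. A row lasts 1/8 s, in which the tool goes at most 62.5 mm and 10.7 degrees, less where a joint would pass 70% of its speed; a pose out of reach is approached as far as the arm can. A call is refused whole if a number of a shift passes 0.0625 or a number of a turn 0.188, either way. A call with a gripper value outside its range is refused whole. The fingers move at their own pace and stop on an object; "squeeze" is the grip in N (left out, the last holds). Time passes only in rows, so rows that do not move let the fingers close. It gives the time, the measured TCP pose, the force and the opening at its end, in the units of the state.
- manip.get_state(): the state, without advancing time (a new reading comes with each control period).
- manip.get_image(name): name is "side" or "top" or "wrist"; returns the picture (384x512x3 uint8, red, green, blue); there is no depth.
- manip.calibration(name): a dict with "fx", "fy", "cx", "cy" (pixels), "distortion" ([k1, k2, p1, p2, k3] as OpenCV has them; the pictures are not rectified), "camera_from_world" (4x4, takes a point from world to camera coordinates). Camera axes: x right, y up, looking along -z (the intrinsics and any distortion apply to the point x, -y, -z); pixel columns grow to the right and rows downward; lengths in m; the calibration is good to about 2 mm. A picture is of the moment at which its call begins: read the wrist's pose just before it. calibration takes no time and is no camera call; for the wrist camera it gives the pose at the moment of the call.
- manip.sign_off(): hands the job in, once; it reports no verdict.
The state is a dict: "clock": time; "qpos": joint angles; "qd": joint speeds; "effort": joint torques, N m; "position": TCP position; "ee_rot": TCP orientation; "contact_force": force on the tool from outside, world axes, zero at the start; "moment": the same for the moment, N m; "width": finger opening in m.
Only numpy, scipy, OpenCV 4.12 (cv2) and the standard library are available. Lean on these libraries where they do the work, as an engineer would, in place of code of your own. Each camera call takes 0.05 s, during which the arm holds its last target.

## Working session

There is one attempt and no reset: what is moved stays moved. The work goes in short steps, Python scripts to look and compute and a tool call to move; the robot and the scene stay as the last step left them, time stands still between calls to the robot, and variables do not carry over. Pictures are saved under pics/ and viewed, and the job is handed in when it is done.

Besides the shell and the picture viewer there is one more tool, called after ">>>" by a JSON object that holds its "method" and its "body", one argument or row to a line. send_rows: Moves the arm, as the interface text tells. Its arguments: {"type":"object","properties":{"increments":{"type":"array","items":{"type":"array","items":{"type":"number"}}},"squeeze":{"type":"number"}},"required":["increments"]}

```bash
ls; mkdir -p pics
cat > h.py <<'E'
import cv2,numpy as np,json
from rig import manip
def save(n,f):
    im=manip.get_image(n); cv2.imwrite('pics/'+f,cv2.cvtColor(im,cv2.COLOR_RGB2BGR)); return im
def ray(c,px):
    K=np.array([[c['fx'],0,c['cx']],[0,c['fy'],c['cy']],[0,0,1.]])
    u=cv2.undistortPoints(np.array([[px]],float),K,np.array(c['distortion'],float))[0,0]
    T=np.array(c['camera_from_world']);R=T[:3,:3];o=-R.T@T[:3,3]
    d=R.T@np.array([u[0],-u[1],-1.]);return o,d
def plane(c,px,z):
    o,d=ray(c,px);return o+d*(z-o[2])/d[2]
def proj(c,p):
    K=np.array([[c['fx'],0,c['cx']],[0,c['fy'],c['cy']],[0,0,1.]])
    T=np.array(c['camera_from_world']);q=T[:3,:3]@np.array(p,float)+T[:3,3]
    q=q*[1,-1,-1]
    return cv2.projectPoints(q.reshape(1,1,3),np.zeros(3),np.zeros(3),K,np.array(c['distortion'],float))[0][0,0]
E
python3 - <<'E'
from h import *
for n in ['side','top','wrist']: save(n,n+'0.png')
for n in ['side','top','wrist']:
    c=manip.calibration(n); T=np.array(c['camera_from_world']); print(n,c['fx'],(-T[:3,:3].T@T[:3,3]).round(3),(-T[2,:3]).round(2))
print(manip.get_state())
E
```

```text
pics
side 440.86136028368355 [-0.214 -0.846  1.2  ] [ 0.45  0.55 -0.7 ]
top 413.69838547319983 [ 0.316 -0.027  1.398] [ 0.12  0.02 -0.99]
wrist 312.35024207113884 [0.129 0.567 0.374] [ 0.28 -0.1  -0.95]
{'clock': 0.15, 'qpos': array([ 1.09202210e+00,  2.76483637e-01,  1.50580655e+00, -1.18382377e-05,
        1.36068359e+00, -1.20976774e-01]), 'qd': array([ 0.00059656, -0.00077892, -0.00226908,  0.00079696,  0.00040097,
       -0.0004451 ]), 'effort': array([ 1.42413086e-03, -4.17145050e+01, -2.46031594e+01, -8.20292421e-07,
        7.64444849e-03,  1.78079137e-05]), 'position': array([0.20117378, 0.53821082, 0.19223337]), 'ee_rot': array([ 3.27382692e-04,  8.21647449e-01,  5.69995608e-01, -6.08050550e-04]), 'contact_force': array([-0.49841456,  0.00385787,  1.0818518 ]), 'moment': array([-0.0199557 , -0.04007861,  0.01700981]), 'width': 0.08542275160953736}
```

View pics/top0.png

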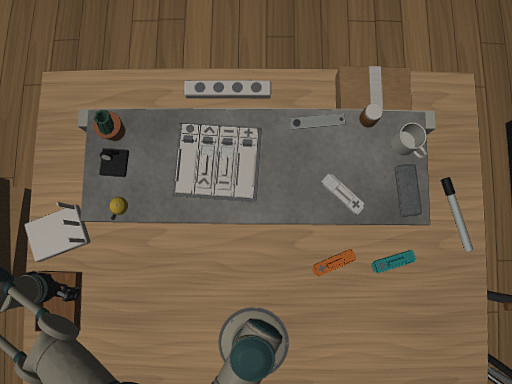

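View pics/side0.png

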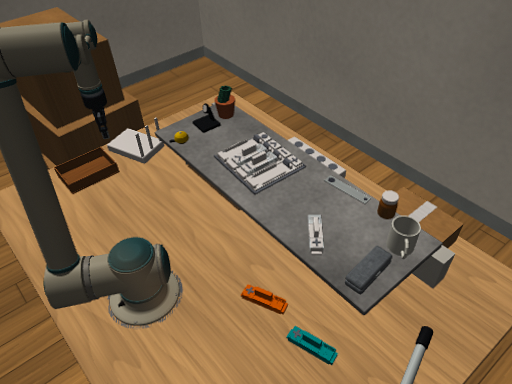

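View pics/wrist0.png

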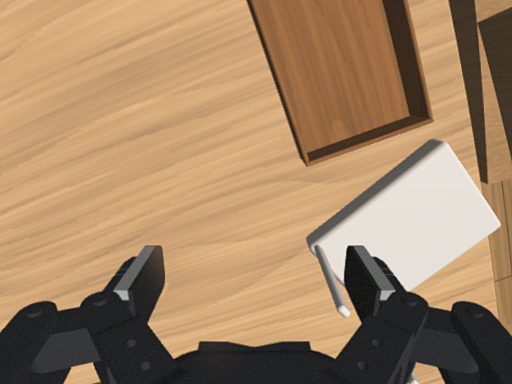

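The top view shows the bays in order, left to right: disc (empty), chevron, bar, cross (empty, at about (246,165)). The loose cross case is at about (343,193), with its toe at the lower right. Next I'll zoom in to measure it.

Run:
```python
import cv2
im=cv2.imread('pics/top0.png')
a=cv2.resize(im[115:205,165:270],None,fx=5,fy=5,interpolation=cv2.INTER_CUBIC)
b=cv2.resize(im[165:225,310:375],None,fx=8,fy=8,interpolation=cv2.INTER_CUBIC)
cv2.imwrite('pics/a.png',a);cv2.imwrite('pics/b.png',b)
```

```text
(no output)
```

View pics/a.png

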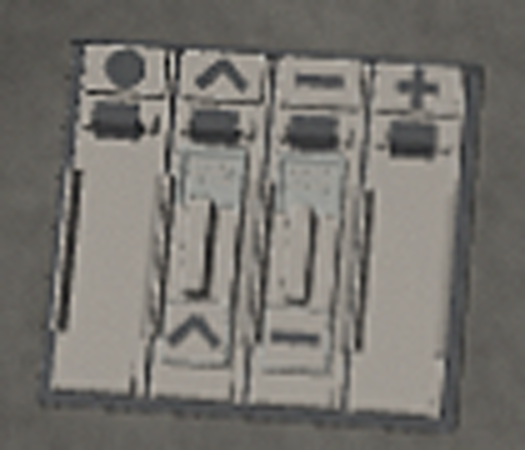

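View pics/b.png

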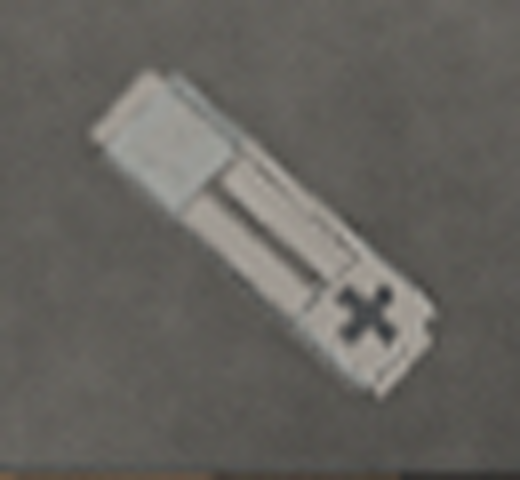

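Run:
```python
from h import *
c=manip.calibration('top')
f=lambda x,y,z,o=(310,165),s=8: plane(c,((x+.5)/s+o[0]-.5,(y+.5)/s+o[1]-.5),z).round(4)
print('cross',f(367,315,.175)); print('heel mid',f(125,105,.156),'toe',f(412,355,.153))
g=lambda x,y,z: f(x,y,z,(165,115),5)
for z in (.156,.166,.176):
  print(z,[g(x,y,z+.01) for x,y in [(125,69),(220,74),(318,80),(418,88)]], 'chev,bar signs',g(195,332,z+.025),g(297,338,z+.025))
print('front edge',[plane(c,p,.15).round(3) for p in [(200,221),(250,222),(300,223),(343,224)]])
print(proj(c,[0.4,0,.15]))
```

```text
cross [ 0.4428 -0.3043  0.175 ]
heel mid [ 0.5243 -0.2176  0.156 ] toe [ 0.4299 -0.3262  0.153 ]
0.156 [array([0.6738, 0.1994, 0.166 ]), array([0.6706, 0.1403, 0.166 ]), array([0.667 , 0.0797, 0.166 ]), array([0.6622, 0.0181, 0.166 ])] chev,bar signs [0.5072 0.149  0.181 ] [0.5041 0.0878 0.181 ]
0.166 [array([0.6709, 0.1976, 0.176 ]), array([0.6678, 0.139 , 0.176 ]), array([0.6641, 0.0788, 0.176 ]), array([0.6593, 0.0178, 0.176 ])] chev,bar signs [0.5057 0.1476 0.191 ] [0.5025 0.0869 0.191 ]
0.176 [array([0.668 , 0.1957, 0.186 ]), array([0.6649, 0.1376, 0.186 ]), array([0.6613, 0.078 , 0.186 ]), array([0.6565, 0.0174, 0.186 ])] chev,bar signs [0.5041 0.1461 0.201 ] [0.501  0.0859 0.201 ]
front edge [array([0.389, 0.161, 0.15 ]), array([0.388, 0.01 , 0.15 ]), array([ 0.386, -0.141,  0.15 ]), array([ 0.384, -0.271,  0.15 ])]
[253.28311862 218.06301191]
```

>>> {"method": "send_rows", "body": {
  "increments": [
    [1,0,0,-0.06,0],
    [1,-0.02,0.015,-0.06,0],
    [1,-0.04,0.033,-0.02,0],
    [1,-0.043,0.035,0,0],
    [1,-0.043,0.035,0,0],
    [1,-0.043,0.035,0,0],
    [1,-0.043,0.035,0,0],
    [1,-0.043,0.035,0,0]
  ],
  "squeeze": 30
}}

```text
clock: 1.15
position: [0.3137, 0.2021, 0.3305]
ee_rot: [0.0, 0.821, 0.57, 0.0]
contact_force: [1.4, 0.3, -0.1]
width: 0.0851
```

>>> {"method": "send_rows", "body": {
  "increments": [
    [1,-0.043,0.035,0,0],
    [1,-0.043,0.035,0,0],
    [1,-0.043,0.035,0,0],
    [1,-0.043,0.035,0,0],
    [1,-0.043,0.035,0,0],
    [1,-0.043,0.035,0,0],
    [1,-0.043,0.035,0,0],
    [1,-0.043,0.035,0,0]
  ]
}}

```text
clock: 2.15
position: [0.4556, -0.2182, 0.3303]
ee_rot: [-0.0, 0.822, 0.57, 0.0]
contact_force: [0.1, -0.4, 0.3]
width: 0.0856
```

>>> {"method": "send_rows", "body": {
  "increments": [
    [1,-0.043,0.035,0,0.18],
    [1,0,0,0,0.18],
    [1,0,0,0,0.18],
    [1,0,0,0,0.18],
    [1,0,0,0,0.18],
    [1,0,0,0,0.18],
    [1,0,0,0,0.18],
    [1,0,0,0,0.18]
  ]
}}

```text
clock: 3.15
position: [0.473, -0.2688, 0.3302]
ee_rot: [-0.0, 0.993, -0.116, -0.0]
contact_force: [-0.8, -0.2, 0.2]
width: 0.0852
```

>>> {"method": "send_rows", "body": {
  "increments": [
    [1,0,0,0,0.18],
    [1,0,0,0,0.18],
    [1,0,0,0,0.1],
    [1,0,0,0,0]
  ]
}}

```text
clock: 3.65
position: [0.4731, -0.2689, 0.3302]
ee_rot: [-0.0, 0.942, -0.336, -0.0]
contact_force: [-0.2, -0.9, 0.4]
width: 0.0852
```

```bash
cat >> h.py <<'E'
from scipy.spatial.transform import Rotation as Ro
def st():
    s=manip.get_state(); R=Ro.from_quat(np.roll(s['ee_rot'],-1)).as_matrix()
    print('t',round(s['clock'],2),'p',s['position'].round(4),'yaw',round(float(np.degrees(np.arctan2(R[1,0],R[0,0]))),2),'F',s['contact_force'].round(2),'w',round(float(s['width']),4),'zax',R[:,2].round(3)); return s,R
def goto(p,yawdeg=None):
    s,R=st(); d=R.T@(np.array(p)-s['position']); print('tool shift',d.round(4),end=' ')
    if yawdeg is not None:
        y=np.degrees(np.arctan2(R[1,0],R[0,0])); print('turn',round(float(np.radians((y-yawdeg+180)%360-180)),4))
    else: print()
E
python3 - <<'E'
from h import *
st(); save('wrist','w1.png'); np.save('c1.npy',manip.calibration('wrist'),allow_pickle=True)
E
```

```text
t 3.65 p [ 0.4731 -0.2689  0.3302] yaw -39.29 F [-0.22 -0.87  0.4 ] w 0.0852 zax [-0.001  0.001 -1.   ]
```

View pics/w1.png

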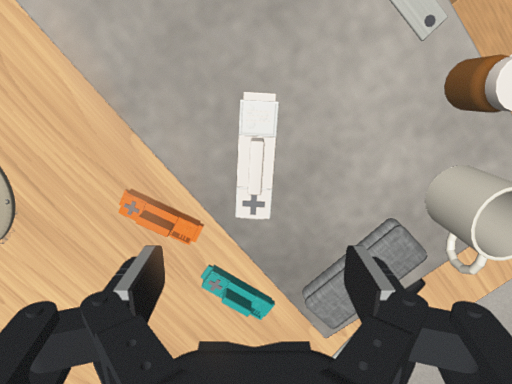

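The wrist picture has the case upright at the centre, heel at (260,97) and toe at (253,218), with the cross at (253,204). I'll extract its axis and origin.

Run:
```python
from h import *
c=np.load('c1.npy',allow_pickle=True).item()
im=cv2.imread('pics/w1.png')
cv2.imwrite('pics/w1z.png',cv2.resize(im[80:235,215:300],None,fx=3.8,fy=3.8,interpolation=cv2.INTER_CUBIC))
print(proj(c,[.4731,-.2689,.3302]))
hsv=cv2.cvtColor(im,cv2.COLOR_BGR2HSV)
g=cv2.cvtColor(im,cv2.COLOR_BGR2GRAY)
m=np.zeros_like(g);m[85:225,225:290]=(g[85:225,225:290]>205)*255
k=max(cv2.findContours(m,cv2.RETR_EXTERNAL,cv2.CHAIN_APPROX_NONE)[0],key=cv2.contourArea)
print(cv2.boundingRect(k),cv2.minAreaRect(k))
# cross
mm=np.zeros_like(g);mm[192:216,243:263]=(g[192:216,243:263]<150)*255
ys,xs=np.nonzero(mm);px=(xs.mean(),ys.mean());print('cross',px,len(xs),plane(c,px,.1755))
```

```text
[256.8089494  220.53625602]
(236, 92, 43, 127) ((255.80862426757812, 155.25344848632812), (38.0518684387207, 125.84130096435547), 3.3664605617523193)
cross (np.float64(252.7797619047619), np.float64(203.91666666666666)) 168 [ 0.44216462 -0.30165439  0.1755    ]
```

View pics/w1z.png

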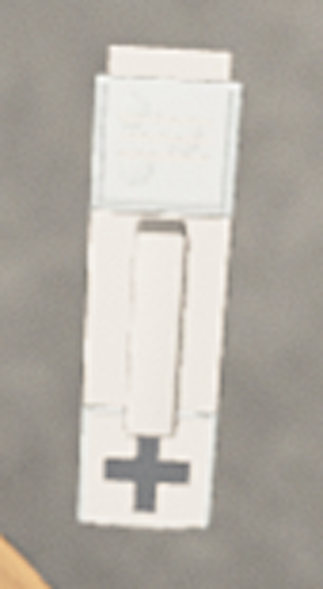

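Run:
```python
from h import *
c=np.load('c1.npy',allow_pickle=True).item()
f=lambda x,y,z: plane(c,((x+.5)/3.8+215-.5,(y+.5)/3.8+80-.5),z)
a=f(161,233,.205);b=f(152.5,434,.205);d=a-b
print('fin',(a+b)/2,np.linalg.norm(d),np.degrees(np.arctan2(d[1],d[0])))
h=f(170,48,.162);x=f(147,473,.1755);d=h-x
print('heel',h,'cross',x,np.linalg.norm(d[:2]),np.degrees(np.arctan2(d[1],d[0])))
# lid corners z=.175
q=[f(*p,.175) for p in [(97,77),(242,85),(210,527),(78,521)]]
d=(q[0]+q[1]-q[2]-q[3])/2;print('lid c',sum(q)/4,np.linalg.norm(d),np.degrees(np.arctan2(d[1],d[0])),np.linalg.norm(q[0]-q[1]))
```

```text
fin [ 0.47575784 -0.26566011  0.205     ] 0.054758254678466865 48.544026578045155
heel [ 0.5251966  -0.21115816  0.162     ] cross [ 0.44249536 -0.30222019  0.1755    ] 0.12301132680817847 47.75471928251846
lid c [ 0.47531555 -0.26620171  0.175     ] 0.13109195639369534 47.665880929639954 0.03986737799153082
```

Run:
```python
from h import *
goto([.4752,-.2663,.179],-42.1)
```

```text
t 3.7 p [ 0.4731 -0.2689  0.3303] yaw -39.26 F [-0.11  0.63  1.13] w 0.0851 zax [-0.  0. -1.]
tool shift [ 1.000e-04 -3.300e-03  1.513e-01] turn 0.0495
```

>>> {"method": "send_rows", "body": {
  "increments": [
    [0.6,0,-0.003,0.03,0.05],
    [0.6,0,0,0.05,0],
    [0.5,0,0,0.04,0],
    [0.5,0,0,0.02,0],
    [0.5,0,0,0.011,0],
    [0,0,0,0,0],
    [0,0,0,0,0],
    [0,0,0,0,0]
  ],
  "squeeze": 25
}}

```text
clock: 4.7
position: [0.4757, -0.2671, 0.1807]
ee_rot: [0.0, 0.933, -0.36, 0.001]
contact_force: [0.8, -0.0, 0.5]
width: -0.0
```

Run:
```python
from h import *
st(); save('wrist','w2.png')
```

```text
t 4.7 p [ 0.4757 -0.2671  0.1807] yaw -42.21 F [ 0.76 -0.01  0.5 ] w -0.0 zax [ 0.002 -0.001 -1.   ]
```

View pics/w2.png

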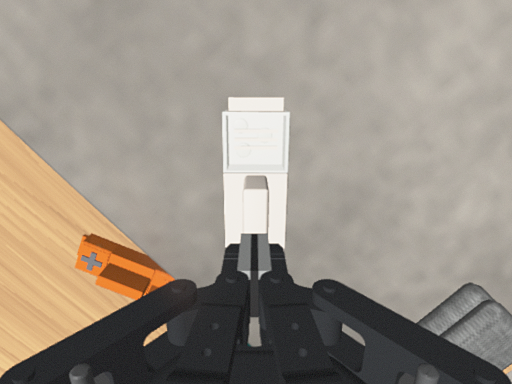

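Run:
```python
from h import *
c=manip.calibration('wrist');s,R=st()
print('tcp',proj(c,s['position']),'grasp',proj(c,s['position']+[0,0,.019]))
o=np.array([.4752,-.2663,.15]);a=np.radians(47.9);X=np.array([np.cos(a),np.sin(a),0])
for n,x,z in [('heel end top',74,12),('lid heel',66,25),('fin heel',28,55),('fin heel base',28,25),('fin toe top',-28,55)]: print(n,proj(c,o+X*x/1e3+[0,0,z/1e3]))
save('side','s2.png')
im=cv2.imread('pics/s2.png');cv2.imwrite('pics/s2z.png',cv2.resize(im[170:290,250:400],None,fx=5,fy=5,interpolation=cv2.INTER_CUBIC))
```

```text
t 4.75 p [ 0.4756 -0.267   0.1805] yaw -42.22 F [ 0.46 -0.65  0.19] w -0.0004 zax [ 0.001 -0.001 -1.   ]
tcp [256.80104237 220.41809523] grasp [257.14065529 233.4026211 ]
heel end top [255.51885859  97.42533931]
lid heel [255.65475959 111.87504763]
fin heel [255.99545124 189.08669795]
fin heel base [255.61720154 174.76970365]
fin toe top [255.8876191  280.74202785]
```

View pics/s2z.png

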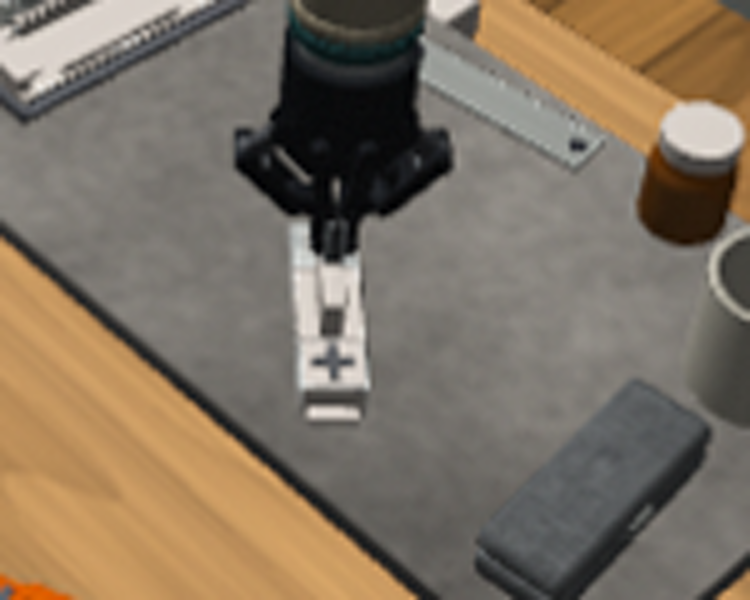

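Run:
```python
from h import *
c=manip.calibration('side');s,R=st()
f=lambda p: ((proj(c,p)-[250,170])*5).round(0)
print('tcp',f(s['position']),'grasp',f(s['position']+[0,0,.019]))
o=np.array([.4752,-.2663,.15]);a=np.radians(47.9);X=np.array([np.cos(a),np.sin(a),0])
for n,x,z in [('toe end top',-74,6),('lid toe',-66,25),('fin heel',28,55),('fin toe base',-28,25),('fin toe top',-28,55)]: print(n,f(o+X*x/1e3+[0,0,z/1e3]))
im=cv2.imread('pics/w2.png');cv2.imwrite('pics/w2z.png',cv2.resize(im[160:350,180:330],None,fx=4,fy=3.1,interpolation=cv2.INTER_CUBIC))
```

```text
t 4.8 p [ 0.4755 -0.2669  0.1803] yaw -42.22 F [ 0.27 -0.38  0.06] w 0.0001 zax [ 0.001 -0.001 -1.   ]
tcp [331. 294.] grasp [333. 273.]
toe end top [335. 415.]
lid toe [336. 384.]
fin heel [330. 232.]
fin toe base [332. 335.]
fin toe top [335. 302.]
```

View pics/w2z.png

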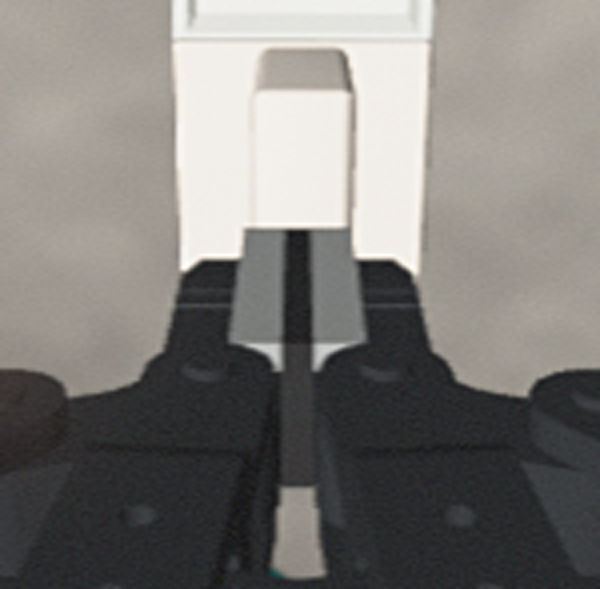

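>>> {"method": "send_rows", "body": {
  "increments": [
    [0.4,0,0,0,0],
    [0.4,0,0,0,0],
    [0.4,0,0,0,0]
  ]
}}

```text
clock: 5.18
position: [0.4751, -0.2666, 0.1795]
ee_rot: [-0.0, 0.933, -0.36, -0.0]
contact_force: [-0.4, 0.1, -1.0]
width: 0.034
```

Run:
```python
from h import *
st(); save('wrist','w3.png');save('side','s3.png')
im=cv2.imread('pics/s3.png');a=cv2.resize(im[190:260,280:350],(400,400),interpolation=cv2.INTER_CUBIC)
b=cv2.resize(cv2.imread('pics/w3.png')[84:,100:412],(400,400));cv2.imwrite('pics/ws3.png',np.hstack([a,b]))
```

```text
t 5.17 p [ 0.4751 -0.2666  0.1795] yaw -42.22 F [-0.35  0.06 -0.99] w 0.034 zax [-0.  0. -1.]
```

View pics/ws3.png

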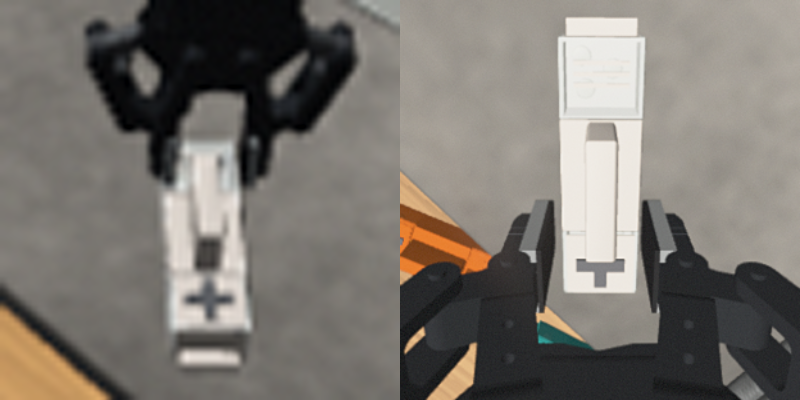

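Run:
```python
from h import *
cs=manip.calibration('side');cw=manip.calibration('wrist')
o1,d1=ray(cs,(317,221));o2,d2=ray(cw,(255,234))
A=np.stack([d1,-d2],1);t=np.linalg.lstsq(A,o2-o1,rcond=None)[0]
print(o1+d1*t[0],o2+d2*t[1])
# pad gap angular width -> depth : 34mm gap? 
for z in (.18,.19,.2,.21,.22): print(z,np.linalg.norm(plane(cw,(216,234),z)-plane(cw,(294,234),z)),plane(cw,(255,234),z).round(3))
```

```text
[ 0.47938827 -0.26385153  0.21027994] [ 0.47763809 -0.26196192  0.2101641 ]
0.18 0.04976236860856808 [ 0.468 -0.273  0.18 ]
0.19 0.04701981594121546 [ 0.471 -0.269  0.19 ]
0.2 0.044277263273862874 [ 0.474 -0.266  0.2  ]
0.21 0.0415347106065103 [ 0.478 -0.262  0.21 ]
0.22 0.03879215793915762 [ 0.481 -0.258  0.22 ]
```

>>> {"method": "send_rows", "body": {
  "increments": [
    [0.4,0,0,0.008,0],
    [0.4,0,0,0.006,0],
    [0.4,0,0,0.004,0],
    [0.4,0,0,0.002,0],
    [0.4,0,0,0,0]
  ]
}}

```text
clock: 5.9
position: [0.4751, -0.2666, 0.1594]
ee_rot: [-0.0, 0.933, -0.36, -0.0]
contact_force: [-0.3, 0.2, 0.9]
width: 0.0342
```

Run:
```python
from h import *
st(); save('wrist','w4.png');save('side','s4.png')
im=cv2.imread('pics/s4.png');a=cv2.resize(im[190:260,280:350],(400,400),interpolation=cv2.INTER_CUBIC)
b=cv2.resize(cv2.imread('pics/w4.png')[84:,100:412],(400,400));cv2.imwrite('pics/ws4.png',np.hstack([a,b]))
```

```text
t 5.9 p [ 0.4751 -0.2666  0.1594] yaw -42.23 F [-0.32  0.21  0.86] w 0.0342 zax [-0.  0. -1.]
```

View pics/ws4.png

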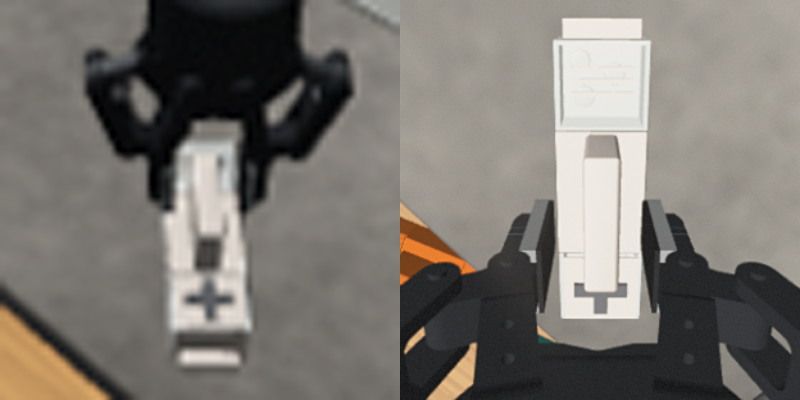

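The reported TCP (z = 0.159) is below the lid, yet there's no contact. So the real fingertips sit about 27 mm behind the reported TCP. I'll go down a little more, close, and check the width.

>>> {"method": "send_rows", "body": {
  "increments": [
    [0.4,0,0,0.004,0],
    [0.2,0,0,0,0],
    [0,0,0,0,0],
    [0,0,0,0,0],
    [0,0,0,0,0]
  ],
  "squeeze": 25
}}

```text
clock: 6.62
position: [0.4751, -0.2666, 0.1555]
ee_rot: [-0.0, 0.933, -0.36, -0.0]
contact_force: [0.1, -0.2, -0.6]
width: 0.0128
```

Run:
```python
from h import *
st(); save('wrist','w5.png')
c=manip.calibration('top')
im=cv2.imread('pics/top0.png')
```

```text
t 6.62 p [ 0.4751 -0.2666  0.1555] yaw -42.23 F [ 0.08 -0.24 -0.63] w 0.0128 zax [-0.  0. -1.]
```

View pics/w5.png

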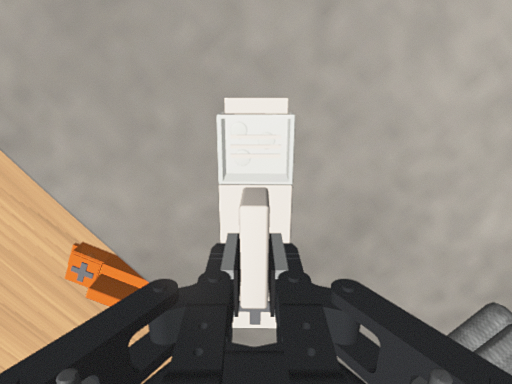

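The fin is gripped (width 12.8 mm). The tool can't tilt, so I'll tilt the case in the grip by pressing its heel half onto the shelf's front edge. First I lift, carry it there and turn.

>>> {"method": "send_rows", "body": {
  "increments": [
    [0,0,0,-0.02,0],
    [0,0,0,-0.03,0],
    [0,-0.03,-0.003,-0.01,0],
    [0,-0.044,-0.005,0,0],
    [0,-0.044,-0.005,0,0],
    [0,-0.044,-0.005,0,0],
    [0,-0.044,-0.005,0,0],
    [0,-0.0156,-0.001,0,0]
  ]
}}

```text
clock: 7.68
position: [0.3253, -0.0983, 0.2156]
ee_rot: [-0.0, 0.933, -0.36, -0.0]
contact_force: [0.8, 0.8, -0.1]
width: 0.0131
```

>>> {"method": "send_rows", "body": {
  "increments": [
    [0,0,0,0,0.16],
    [0,0,0,0,0.16],
    [0,0,0,0,0.16],
    [0,0,0,0,0.16],
    [0,0,0,0,0.16],
    [0,0,0,0,0.1],
    [0,0,0,0,0]
  ]
}}

```text
clock: 8.55
position: [0.3278, -0.1005, 0.2157]
ee_rot: [0.0, -0.684, 0.73, -0.0]
contact_force: [-1.0, 0.6, -0.3]
width: 0.0131
```

Run:
```python
from h import *
goto([.327,-.1,.159],-93.7); save('side','s6.png'); save('top','t6.png'); save('wrist','w6.png')
im=cv2.imread('pics/s6.png');a=cv2.resize(im[150:310,150:350],(500,400),interpolation=cv2.INTER_CUBIC)
cv2.imwrite('pics/s6z.png',a)
a=cv2.imread('pics/t6.png')[115:205,165:270];cv2.imwrite('pics/t6z.png',cv2.resize(a,None,fx=5,fy=5,interpolation=cv2.INTER_CUBIC))
```

```text
t 8.55 p [ 0.3278 -0.1005  0.2157] yaw -93.74 F [-0.96  0.57 -0.34] w 0.0131 zax [ 0.001 -0.    -1.   ]
tool shift [-0.0005  0.0008  0.0567] turn -0.0007
```

View pics/s6z.png

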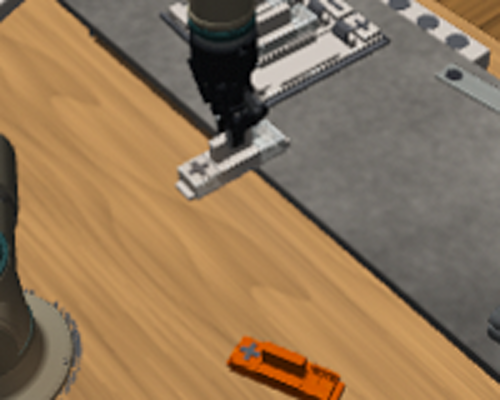

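View pics/w6.png

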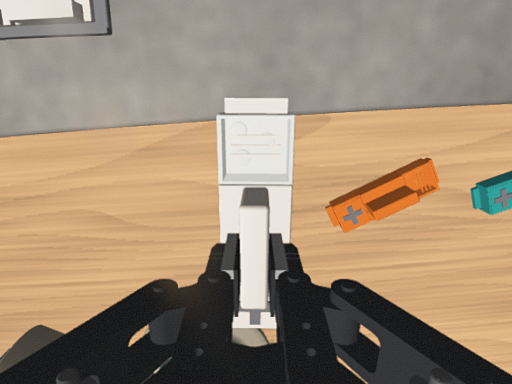

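Run:
```python
from h import *
c=manip.calibration('wrist')
for p in [(20,134),(200,124),(310,116),(480,105)]: print(plane(c,p,.15).round(4))
```

```text
[0.3851 0.0884 0.15  ]
[ 0.382  -0.0597  0.15  ]
[ 0.3826 -0.1457  0.15  ]
[ 0.3842 -0.2812  0.15  ]
```

>>> {"method": "send_rows", "body": {
  "increments": [
    [0,0,0.005,0.03,0],
    [0,0,0,0.026,0],
    [0,0,0,0.004,0],
    [0,0,0,0.004,0],
    [0,0,0,0.004,0],
    [0,0,0,0.004,0],
    [0,0,0,0.003,0],
    [0,0,0,0,0]
  ]
}}

```text
clock: 9.7
position: [0.3206, -0.1, 0.1418]
ee_rot: [-0.001, -0.684, 0.73, 0.001]
contact_force: [-6.9, -0.1, 6.7]
width: 0.0134
```

Run:
```python
from h import *
st(); save('side','s7.png');save('wrist','w7.png')
im=cv2.imread('pics/s7.png');a=cv2.resize(im[190:250,205:285],(533,400),interpolation=cv2.INTER_CUBIC)
cv2.imwrite('pics/s7z.png',a)
```

```text
t 9.7 p [ 0.3206 -0.1     0.1418] yaw -93.72 F [-6.91 -0.08  6.68] w 0.0134 zax [-0.003 -0.001 -1.   ]
```

View pics/s7z.png

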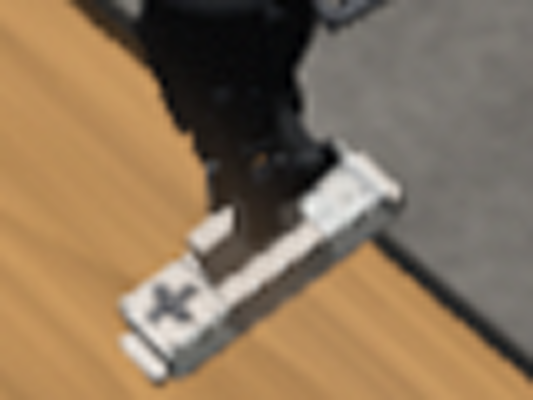

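View pics/w7.png

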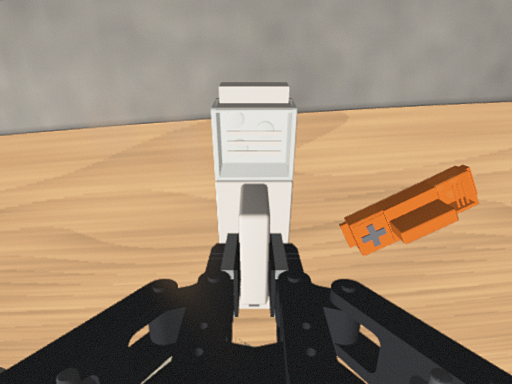

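```bash
cat >> h.py <<'E'
def model(s,th,pts,piv=(0,48),yaw=None,dz=.0055):
    R=Ro.from_quat(np.roll(s['ee_rot'],-1)).as_matrix(); X=-R[:,1]*[1,1,0]; Z=np.array([0,0,1.])
    o=s['position']-[0,0,dz]; a=np.radians(th); out=[]
    for x,z in pts:
        u,v=x-piv[0],z-piv[1]; U=u*np.cos(a)-v*np.sin(a);V=u*np.sin(a)+v*np.cos(a)
        out.append(o+X*(U+piv[0])/1e3+Z*(V+piv[1])/1e3)
    return out
E
python3 - <<'E'
from h import *
s,R=st();c=manip.calibration('wrist')
for th in (0,8,10,12,14,16): print(th,[proj(c,p).round(1)[1] for p in model(s,th,[(74,12),(74,0),(66,25),(28,55),(28,25)])])
im=cv2.imread('pics/w7.png');cv2.imwrite('pics/w7z.png',cv2.resize(im[75:200,205:305],None,fx=4,fy=4,interpolation=cv2.INTER_CUBIC))
E
```

```text
t 9.8 p [ 0.3213 -0.1     0.1419] yaw -93.73 F [-5.81 -0.62  5.94] w 0.0129 zax [-0.002 -0.001 -1.   ]
0 [np.float64(95.2), np.float64(95.0), np.float64(111.8), np.float64(202.5), np.float64(183.8)]
8 [np.float64(86.6), np.float64(83.7), np.float64(107.5), np.float64(208.1), np.float64(180.6)]
10 [np.float64(84.7), np.float64(81.1), np.float64(106.8), np.float64(209.7), np.float64(180.0)]
12 [np.float64(83.0), np.float64(78.6), np.float64(106.2), np.float64(211.4), np.float64(179.5)]
14 [np.float64(81.4), np.float64(76.2), np.float64(105.9), np.float64(213.2), np.float64(179.0)]
16 [np.float64(80.0), np.float64(73.9), np.float64(105.7), np.float64(215.0), np.float64(178.6)]
```

View pics/w7z.png

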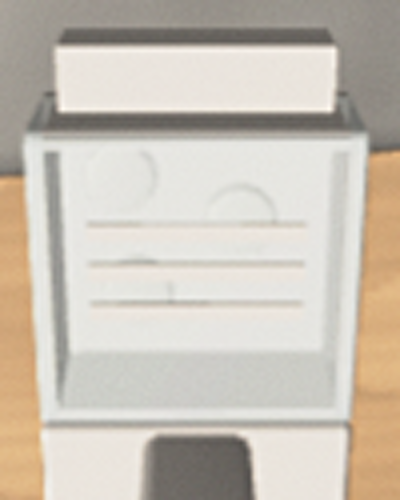

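Tilt is about 10–11° from the heel face rows (82 and 86.2). I need about 16°, so I press a bit more.

>>> {"method": "send_rows", "body": {
  "increments": [
    [0,0,0,0.003,0],
    [0,0,0,0.003,0],
    [0,0,0,0,0]
  ]
}}

```text
clock: 10.18
position: [0.3198, -0.0999, 0.1356]
ee_rot: [-0.002, -0.684, 0.73, 0.001]
contact_force: [-8.8, 0.0, 8.5]
width: 0.013
```

Run:
```python
from h import *
s,R=st();c=manip.calibration('wrist');save('wrist','w8.png')
for th in (10,12,14,16,18): print(th,[proj(c,p).round(1)[1] for p in model(s,th,[(74,12),(74,0),(66,25),(28,55),(28,25)])])
im=cv2.imread('pics/w8.png');cv2.imwrite('pics/w8z.png',cv2.resize(im[65:190,205:305],None,fx=4,fy=4,interpolation=cv2.INTER_CUBIC))
```

```text
t 10.18 p [ 0.3198 -0.0999  0.1356] yaw -93.71 F [-8.84  0.05  8.46] w 0.013 zax [-0.005 -0.001 -1.   ]
10 [np.float64(84.8), np.float64(81.1), np.float64(107.0), np.float64(210.2), np.float64(180.2)]
12 [np.float64(83.1), np.float64(78.6), np.float64(106.5), np.float64(211.9), np.float64(179.7)]
14 [np.float64(81.5), np.float64(76.3), np.float64(106.1), np.float64(213.6), np.float64(179.2)]
16 [np.float64(80.1), np.float64(74.0), np.float64(106.0), np.float64(215.4), np.float64(178.8)]
18 [np.float64(78.9), np.float64(71.9), np.float64(106.0), np.float64(217.3), np.float64(178.5)]
```

View pics/w8z.png

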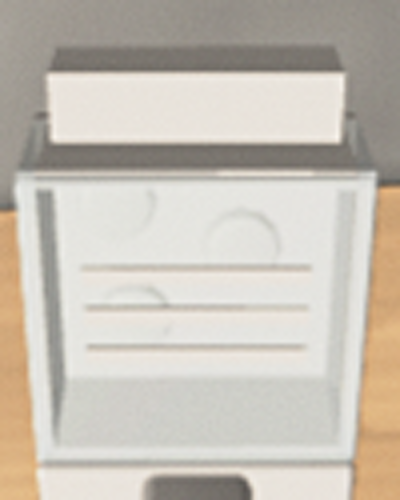

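Tilt is now about 15° (heel face rows 76.5 to 82.8). I'll lift and carry it above the cross bay.

>>> {"method": "send_rows", "body": {
  "increments": [
    [0,0,0,-0.03,0],
    [0,0,0,-0.055,0],
    [0,0,0,-0.055,0],
    [0,-0.034,-0.043,-0.005,0],
    [0,-0.034,-0.043,0,0],
    [0,-0.034,-0.043,0,0],
    [0,-0.034,-0.043,0,0],
    [0,0,0,0,0]
  ]
}}

```text
clock: 11.22
position: [0.5062, 0.0268, 0.2795]
ee_rot: [0.001, -0.685, 0.729, -0.0]
contact_force: [-1.1, -1.0, -1.5]
width: 0.0129
```

Run:
```python
from h import *
s,R=st();c=manip.calibration('wrist');np.save('c9.npy',c,allow_pickle=True);save('wrist','w9.png')
for th in (10,12,14,16,18): print(th,[proj(c,p).round(1)[1] for p in model(s,th,[(74,12),(74,0),(66,25),(28,55),(28,25)])])
```

```text
t 11.22 p [0.5062 0.0268 0.2795] yaw -93.57 F [-1.15 -1.05 -1.46] w 0.0129 zax [ 0.002  0.001 -1.   ]
10 [np.float64(84.6), np.float64(81.1), np.float64(106.6), np.float64(209.3), np.float64(179.8)]
12 [np.float64(82.9), np.float64(78.6), np.float64(106.0), np.float64(211.0), np.float64(179.3)]
14 [np.float64(81.3), np.float64(76.2), np.float64(105.6), np.float64(212.7), np.float64(178.8)]
16 [np.float64(79.8), np.float64(73.9), np.float64(105.4), np.float64(214.6), np.float64(178.4)]
18 [np.float64(78.6), np.float64(71.7), np.float64(105.4), np.float64(216.4), np.float64(178.1)]
```

View pics/w9.png

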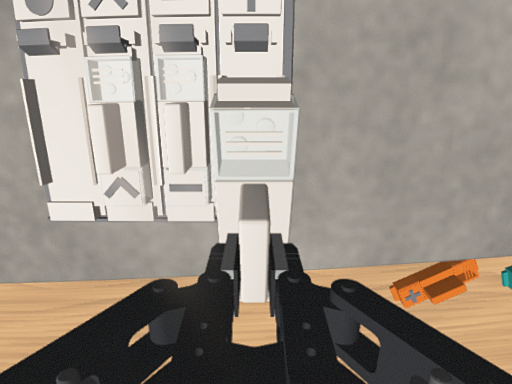

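Run:
```python
from h import *
im=cv2.imread('pics/w9.png')
cv2.imwrite('pics/w9z.png',cv2.resize(im[0:240,10:310],(800,640),interpolation=cv2.INTER_CUBIC))
ct=manip.calibration('top');cw=np.load('c9.npy',allow_pickle=True).item()
t=lambda x,y:((x+.5)/5+165-.5,(y+.5)/5+115-.5)
for a,b in [((297,338),(185,187.5)),]:
    o1,d1=ray(ct,t(*a));o2,d2=ray(cw,b)
    k=np.linalg.lstsq(np.stack([d1,-d2],1),o2-o1,rcond=None)[0];print(o1+d1*k[0],o2+d2*k[1])
```

```text
[0.50232365 0.0867475  0.19221166] [0.50381961 0.09098289 0.19284406]
```

View pics/w9z.png

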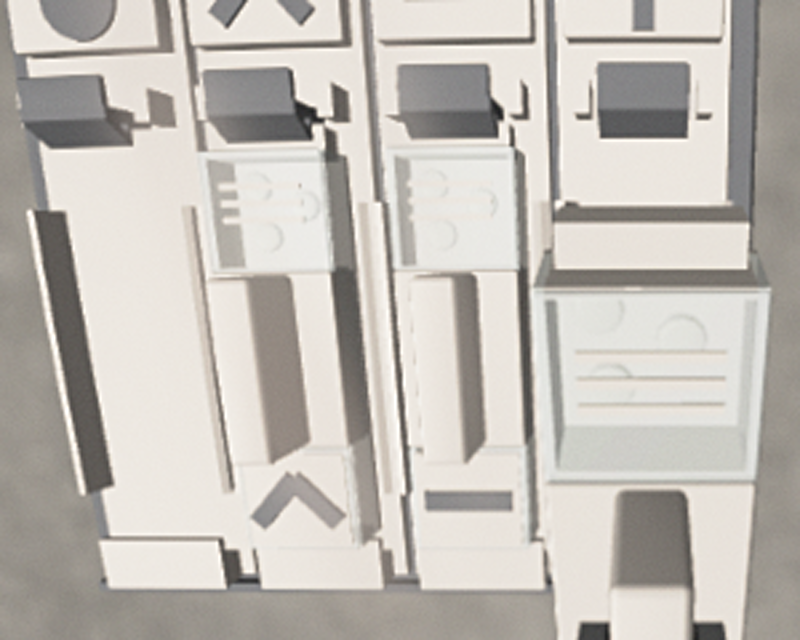

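Run:
```python
from h import *
c=np.load('c9.npy',allow_pickle=True).item()
f=lambda x,y,z: plane(c,((x+.5)/2.6667+10-.5,(y+.5)/2.6667-.5),z)
for F in (.164,.167,.170):
  print('F',F)
  L=[]
  for n,a,b in [('disc',(20,53),(158,49)),('chev',(188,46),(343,42)),('bar',(379,41),(533,40)),('cross',(567,39),(722,38))]:
    p,q=f(*a,F+.01),f(*b,F+.01);L.append((p+q)/2);print(n,((p+q)/2).round(4),'w',np.linalg.norm(p-q).round(4))
  d=L[0]-L[3];print('span',np.linalg.norm(d),L[1]-L[3],'yaw',np.degrees(np.arctan2(-d[0],d[1])))
  # lip fronts upper edge (x=-86,z=14) lower edges corners
  for n,a,b in [('disc',(107,588),(230,587)),('chev',(265,588),(384,588)),('bar',(420,588),(545,588))]:
    p,q=f(*a,F+.014),f(*b,F+.014);print(' lip',n,((p+q)/2).round(4),np.linalg.norm(p-q).round(4))
  p,q=f(424,500,F+.0255),f(512,500,F+.0255);print('bar sign',(p+q)/2,np.linalg.norm(p-q))
```

```text
F 0.164
disc [0.6563 0.2009 0.174 ] w 0.047
chev [0.6527 0.1422 0.174 ] w 0.0504
bar [0.6487 0.0813 0.174 ] w 0.0486
cross [0.6452 0.0223 0.174 ] w 0.0484
span 0.17894210312871148 [0.00752025 0.11995685 0.        ] yaw -3.571560265814395
 lip disc [0.4727 0.2125 0.178 ] 0.0483
 lip chev [0.4692 0.1526 0.178 ] 0.045
 lip bar [0.4658 0.0935 0.178 ] 0.0463
bar sign [0.50314697 0.09164518 0.1895    ] 0.03028132438201159
F 0.167
disc [0.6556 0.199  0.177 ] w 0.0465
chev [0.652 0.141 0.177] w 0.0499
bar [0.648  0.0807 0.177 ] w 0.0481
cross [0.6445 0.0223 0.177 ] w 0.0479
span 0.1770748421666746 [0.00744177 0.1187051  0.        ] yaw -3.571560265814393
 lip disc [0.4738 0.2105 0.181 ] 0.0477
 lip chev [0.4704 0.1512 0.181 ] 0.0446
 lip bar [0.467  0.0928 0.181 ] 0.0458
bar sign [0.50400761 0.09089409 0.1925    ] 0.029947331810173027
F 0.17
disc [0.6548 0.1972 0.18  ] w 0.046
chev [0.6512 0.1397 0.18  ] w 0.0493
bar [0.6473 0.0801 0.18  ] w 0.0476
cross [0.6439 0.0223 0.18  ] w 0.0474
span 0.17520758120463775 [0.0073633  0.11745335 0.        ] yaw -3.5715602658144263
 lip disc [0.475  0.2085 0.184 ] 0.0472
 lip chev [0.4716 0.1498 0.184 ] 0.0441
 lip bar [0.4683 0.092  0.184 ] 0.0454
bar sign [0.50486824 0.09014299 0.1955    ] 0.02961333923833446
```

Several features agree on the cross seat: about (0.5467, 0.0287), yaw −3.6°, floor z ≈ 0.162. I'll move above it and descend part-way.

Run:
```python
from h import *
goto([.5457,.0288,.205],-93.6)
```

```text
t 11.28 p [0.5041 0.0255 0.2796] yaw -93.64 F [-0.03  0.71 -0.77] w 0.0131 zax [-0. -0. -1.]
tool shift [-0.0059 -0.0413  0.0746] turn -0.0008
```

>>> {"method": "send_rows", "body": {
  "increments": [
    [0,-0.003,-0.021,0,0],
    [0,-0.003,-0.02,0.02,0],
    [0,0,0,0.03,0],
    [0,0,0,0.0246,0],
    [0,0,0,0,0],
    [0,0,0,0,0]
  ]
}}

```text
clock: 12.02
position: [0.5445, 0.0274, 0.2066]
ee_rot: [0.001, -0.683, 0.73, -0.001]
contact_force: [0.5, -0.0, 0.3]
width: 0.0128
```

Run:
```python
from h import *
s,R=st();c=manip.calibration('side');save('side','s10.png');save('wrist','w10.png')
im=cv2.imread('pics/s10.png');a=cv2.resize(im[130:200,205:305],(800,560),interpolation=cv2.INTER_CUBIC)
k=8
q=lambda p:tuple(((proj(c,p)-[205,130]+.5)*8).astype(int))
X=np.array([.998,-.0627,0]);Y=np.array([.0627,.998,0]);S=np.array([.5467,.0287,.162])
for pt in [(-67,0,10),(-86,-23,14),(-67,-23,14),(99,-25,10),(129,-25,10)]: cv2.circle(a,q(S+X*pt[0]/1e3+Y*pt[1]/1e3+[0,0,pt[2]/1e3]),3,(0,0,255),-1)
m=model(s,15,[(-74,0),(74,0),(-66,25),(-28,55)])
for p in m: cv2.circle(a,q(p-Y*.015),3,(0,255,0),-1)
print((m[0]-S).round(4),(m[1]-S).round(4))
cv2.imwrite('pics/s10z.png',a)
```

```text
t 12.03 p [0.5445 0.0274 0.2066] yaw -93.83 F [ 0.55 -0.    0.3 ] w 0.0128 zax [ 0.002 -0.    -1.   ]
[-0.0611  0.0026  0.0216] [ 0.0815 -0.0069  0.0599]
```

View pics/s10z.png

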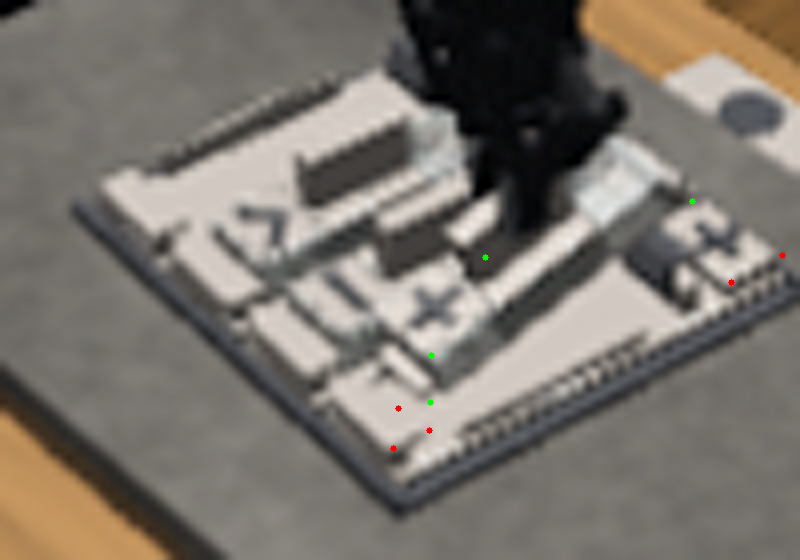

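View pics/w10.png

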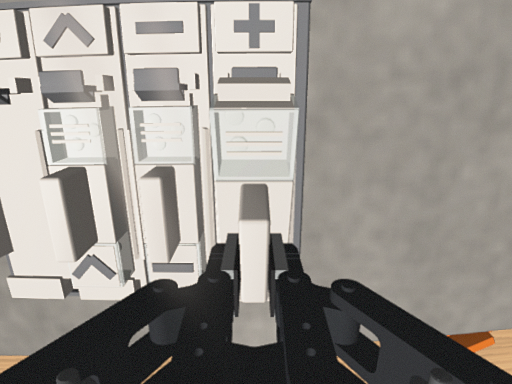

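Run:
```python
from h import *
c=manip.calibration('wrist');im=cv2.imread('pics/w10.png');g=cv2.cvtColor(im,cv2.COLOR_BGR2GRAY)
S=np.array([.5467,.0287,.162]);X=np.array([.998,-.0627,0]);Y=np.array([.0627,.998,0])
m=np.zeros_like(g);m[4:50,232:276]=(g[4:50,232:276]<140)*255
ys,xs=np.nonzero(m);print(xs.min(),xs.max(),ys.min(),ys.max(),xs.mean(),ys.mean())
p=plane(c,((xs.min()+xs.max())/2,(ys.min()+ys.max())/2),.1725);print(p,'seat est',p-.114*X)
st()
cv2.imwrite('pics/w10z.png',cv2.resize(im[0:120,200:320],(720,600),interpolation=cv2.INTER_CUBIC))
```

```text
234 274 4 47 253.90861618798957 25.45822454308094
[0.66127785 0.02163779 0.1725    ] seat est [0.54750585 0.02878559 0.1725    ]
t 12.12 p [0.5449 0.0276 0.2068] yaw -93.81 F [ 0.61  1.08 -1.17] w 0.0129 zax [ 0.003 -0.    -1.   ]
```

View pics/w10z.png

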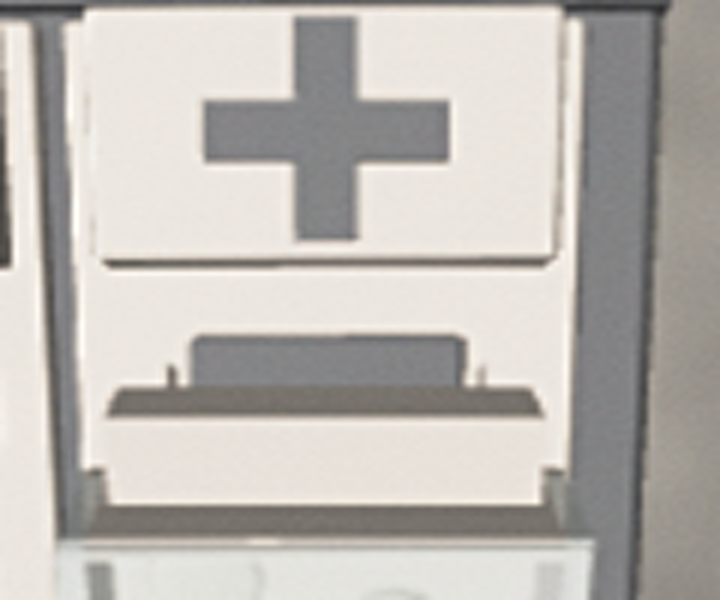

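>>> {"method": "send_rows", "body": {
  "increments": [
    [0,-0.001,-0.002,0.006,-0.003],
    [0,0,0,0.006,0],
    [0,0,0,0.004,0],
    [0,0,0,0,0]
  ]
}}

```text
clock: 12.62
position: [0.5458, 0.029, 0.1884]
ee_rot: [-0.0, -0.684, 0.729, 0.0]
contact_force: [-0.2, 0.0, -0.6]
width: 0.0134
```

>>> {"method": "send_rows", "body": {
  "increments": [
    [0,0,0,0.002,0],
    [0,0,0,0.002,0],
    [0,0,0,0,0]
  ]
}}

```text
clock: 13.0
position: [0.5461, 0.0289, 0.1849]
ee_rot: [-0.0, -0.684, 0.729, 0.0]
contact_force: [0.6, -0.0, -0.5]
width: 0.0129
```

>>> {"method": "send_rows", "body": {
  "increments": [
    [0,0,0,0.002,0],
    [0,0,0,0,0]
  ]
}}

```text
clock: 13.25
position: [0.5468, 0.0288, 0.1838]
ee_rot: [0.001, -0.684, 0.729, -0.001]
contact_force: [1.0, -0.3, 2.6]
width: 0.0132
```

>>> {"method": "send_rows", "body": {
  "increments": [
    [0,0,0,0.002,0],
    [0,0,0,0,0]
  ]
}}

```text
clock: 13.5
position: [0.5482, 0.0288, 0.1825]
ee_rot: [0.002, -0.684, 0.729, -0.002]
contact_force: [1.6, 0.3, 5.6]
width: 0.0134
```

Toe contact is at TCP z ≈ 0.184, as predicted. I'll ease up 2 mm and slide under the lip.

>>> {"method": "send_rows", "body": {
  "increments": [
    [0,0,0,-0.002,0],
    [0,0,0.003,0,0],
    [0,0,0.003,0,0],
    [0,0,0.003,0,0],
    [0,0,0,0,0]
  ]
}}

```text
clock: 14.12
position: [0.5364, 0.0295, 0.1828]
ee_rot: [-0.0, -0.684, 0.729, 0.0]
contact_force: [0.5, -0.1, 0.4]
width: 0.0131
```

>>> {"method": "send_rows", "body": {
  "increments": [
    [0,0,0.002,0,0],
    [0,0,0.002,0,0],
    [0,0,0,0,0]
  ]
}}

```text
clock: 14.5
position: [0.5355, 0.0295, 0.1838]
ee_rot: [0.002, -0.684, 0.729, -0.002]
contact_force: [5.4, 0.2, 1.2]
width: 0.0132
```

Run:
```python
from h import *
s,R=st();save('side','s11.png');save('wrist','w11.png')
im=cv2.imread('pics/s11.png');a=cv2.resize(im[140:200,225:305],(640,480),interpolation=cv2.INTER_CUBIC)
cv2.imwrite('pics/s11z.png',a)
```

```text
t 14.5 p [0.5355 0.0295 0.1838] yaw -93.63 F [5.38 0.22 1.21] w 0.0132 zax [ 0.005 -0.    -1.   ]
```

View pics/s11z.png

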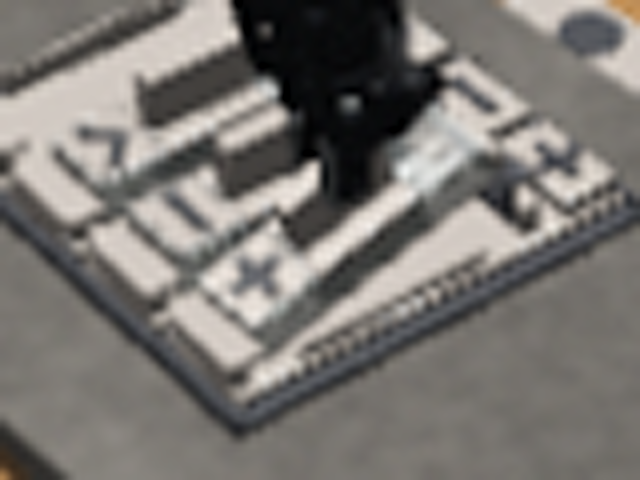

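View pics/w11.png

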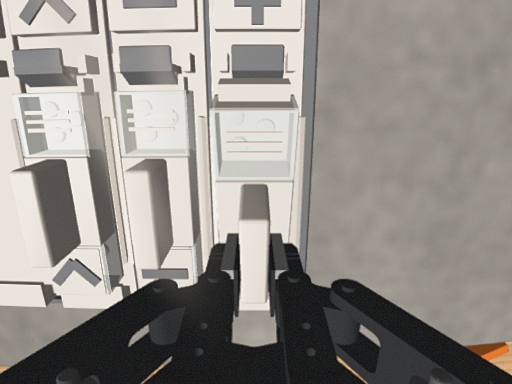

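The toe has stopped under the lip (5 N against it). Now I release, retract, and close the fingers for pressing.

>>> {"method": "send_rows", "body": {
  "increments": [
    [0.15,0,0,0,0],
    [0.3,0,0,0,0],
    [0.3,0,0,0,0],
    [0.3,0,0,-0.02,0],
    [0.3,0,0,-0.03,0],
    [0.3,0,0,-0.02,0],
    [0,0,0,0,0],
    [0,0,0,0,0]
  ]
}}

```text
clock: 15.6
position: [0.5322, 0.0298, 0.2518]
ee_rot: [-0.001, -0.684, 0.729, 0.001]
contact_force: [0.3, 0.7, 0.2]
width: -0.0001
```

Run:
```python
from h import *
X=np.array([.998,-.0627,0]);S=np.array([.547,.0288,.162])
goto(S+X*.055+[0,0,.09],-93.6);c=manip.calibration('wrist');np.save('c12.npy',c,allow_pickle=True);save('wrist','w12.png');save('side','s12.png')
im=cv2.imread('pics/s12.png');a=cv2.resize(im[140:200,225:305],(640,480),interpolation=cv2.INTER_CUBIC)
cv2.imwrite('pics/s12z.png',a)
```

```text
t 15.6 p [0.5322 0.0298 0.2518] yaw -93.62 F [0.27 0.66 0.25] w -0.0001 zax [-0.002  0.    -1.   ]
tool shift [-0.     -0.0699 -0.0004] turn -0.0004
```

View pics/w12.png

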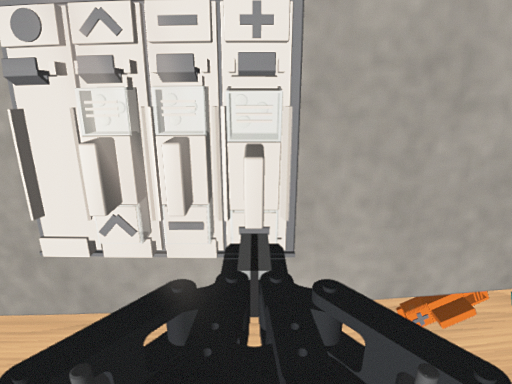

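View pics/s12z.png

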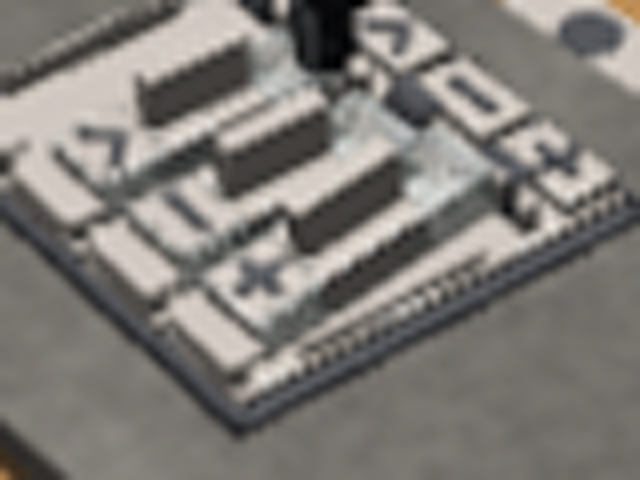

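The case is hooked with its heel resting up on the catch. Moving over the thumb point and descending.

>>> {"method": "send_rows", "body": {
  "increments": [
    [0,0,-0.035,0,0],
    [0,0,-0.034,0,0],
    [0,0,0,0.03,0],
    [0,0,0,0.025,0],
    [0,0,0,0,0]
  ],
  "squeeze": 40
}}

```text
clock: 16.32
position: [0.5999, 0.0254, 0.1948]
ee_rot: [-0.002, -0.684, 0.729, 0.003]
contact_force: [0.1, 0.0, 1.3]
width: 0.0
```

Run:
```python
from h import *
X=np.array([.998,-.0627,0]);S=np.array([.547,.0288,.162])
goto(S+X*.055+[0,0,.03],-93.6);save('side','s13.png')
im=cv2.imread('pics/s13.png');a=cv2.resize(im[120:200,225:325],(700,560),interpolation=cv2.INTER_CUBIC)
cv2.imwrite('pics/s13z.png',a)
```

```text
t 16.32 p [0.5999 0.0254 0.1948] yaw -93.62 F [0.05 0.01 1.31] w 0.0 zax [-0.007  0.001 -1.   ]
tool shift [-0.     -0.002   0.0028] turn -0.0004
```

View pics/s13z.png

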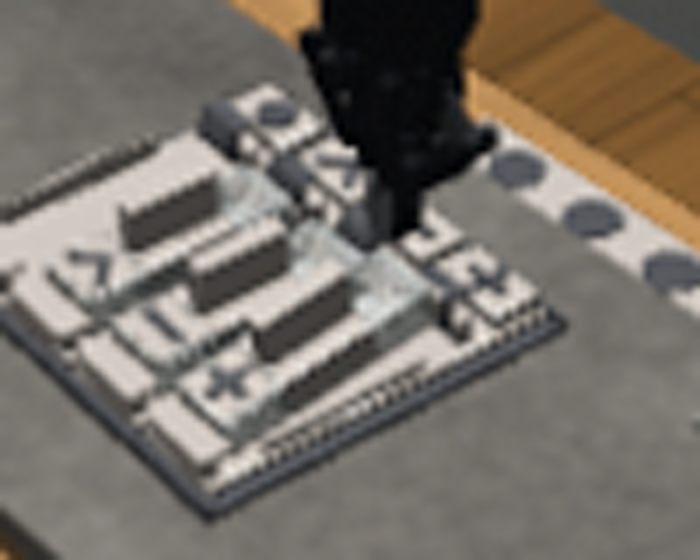

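>>> {"method": "send_rows", "body": {
  "increments": [
    [0,0,0,0.005,0],
    [0,0,0,0.004,0],
    [0,0,0,0,0]
  ]
}}

```text
clock: 16.75
position: [0.602, 0.0254, 0.1892]
ee_rot: [0.0, -0.684, 0.729, -0.0]
contact_force: [0.6, -0.0, 0.8]
width: 0.0001
```

>>> {"method": "send_rows", "body": {
  "increments": [
    [0,0,0,0.003,0],
    [0,0,0,0.003,0],
    [0,0,0,0,0]
  ]
}}

```text
clock: 17.12
position: [0.6018, 0.0253, 0.1826]
ee_rot: [-0.0, -0.684, 0.729, 0.0]
contact_force: [-1.0, -0.0, 0.3]
width: -0.0
```

>>> {"method": "send_rows", "body": {
  "increments": [
    [0,0,0,0.003,0],
    [0,0,0,0.003,0],
    [0,0,0,0,0]
  ]
}}

```text
clock: 17.5
position: [0.6018, 0.0253, 0.1766]
ee_rot: [-0.0, -0.684, 0.729, 0.0]
contact_force: [0.7, 0.1, -0.2]
width: -0.0001
```

>>> {"method": "send_rows", "body": {
  "increments": [
    [0,0,0,0.003,0],
    [0,0,0,0.003,0],
    [0,0,0,0,0]
  ]
}}

```text
clock: 17.88
position: [0.6018, 0.0254, 0.1706]
ee_rot: [-0.0, -0.684, 0.729, 0.0]
contact_force: [-1.3, 0.2, 0.3]
width: -0.0002
```

>>> {"method": "send_rows", "body": {
  "increments": [
    [0,0,0,0.003,0],
    [0,0,0,0.003,0],
    [0,0,0,0,0]
  ]
}}

```text
clock: 18.25
position: [0.603, 0.0253, 0.1659]
ee_rot: [0.001, -0.684, 0.729, -0.001]
contact_force: [0.3, -0.0, 2.9]
width: -0.0004
```

>>> {"method": "send_rows", "body": {
  "increments": [
    [0,0,0,0.003,0],
    [0,0,0,0.003,0],
    [0,0,0,0,0]
  ]
}}

```text
clock: 18.62
position: [0.6015, 0.0254, 0.1585]
ee_rot: [-0.0, -0.684, 0.729, 0.0]
contact_force: [-0.2, -0.3, -0.7]
width: -0.0002
```

Contact built to about 3 N, then vanished. I'll check the picture.

Run:
```python
from h import *
st();save('side','s14.png');save('wrist','w14.png')
im=cv2.imread('pics/s14.png');a=cv2.resize(im[120:200,225:325],(700,560),interpolation=cv2.INTER_CUBIC)
cv2.imwrite('pics/s14z.png',a)
```

```text
t 18.62 p [0.6015 0.0254 0.1585] yaw -93.62 F [-0.25 -0.28 -0.66] w -0.0002 zax [-0.001  0.    -1.   ]
```

View pics/s14z.png

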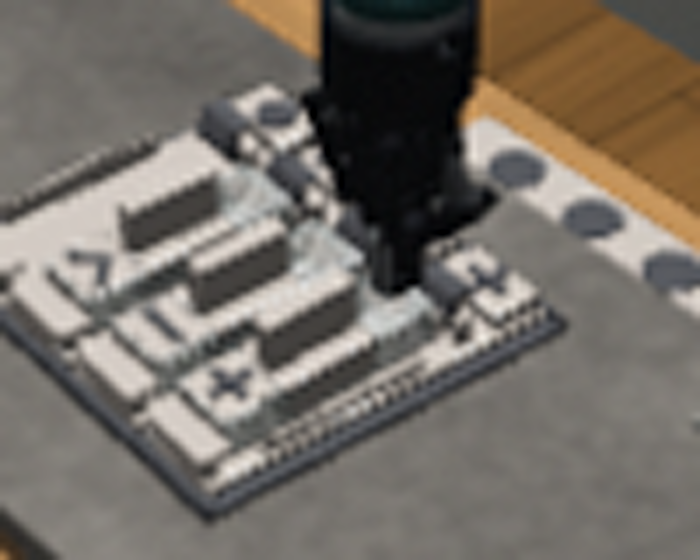

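View pics/w14.png

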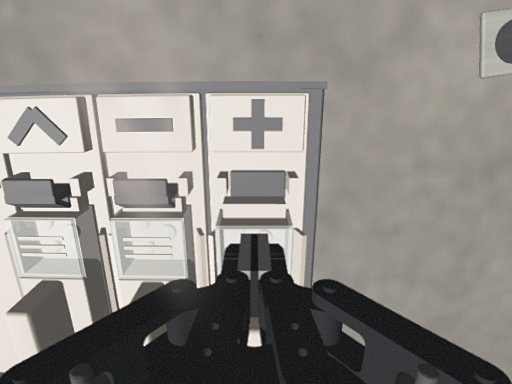

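The heel is lower, but its step is still visible in front of the catch, so it hasn't snapped. Pressing on.

>>> {"method": "send_rows", "body": {
  "increments": [
    [0,0,0,0.002,0],
    [0,0,0,0.002,0],
    [0,0,0,0,0]
  ]
}}

```text
clock: 19.1
position: [0.602, 0.0254, 0.1549]
ee_rot: [0.0, -0.684, 0.729, 0.0]
contact_force: [-0.1, 1.1, 0.4]
width: -0.0
```

>>> {"method": "send_rows", "body": {
  "increments": [
    [0,0,0,0.002,0],
    [0,0,0,0.002,0],
    [0,0,0,0,0]
  ]
}}

```text
clock: 19.48
position: [0.6025, 0.0253, 0.151]
ee_rot: [0.0, -0.684, 0.729, -0.0]
contact_force: [0.0, 0.3, 1.1]
width: 0.0002
```

>>> {"method": "send_rows", "body": {
  "increments": [
    [0,0,0,0.002,0],
    [0,0,0,0.002,0],
    [0,0,0,0,0]
  ]
}}

```text
clock: 19.85
position: [0.602, 0.0253, 0.1487]
ee_rot: [0.0, -0.684, 0.729, -0.0]
contact_force: [-2.5, 0.1, 9.3]
width: -0.0003
```

>>> {"method": "send_rows", "body": {
  "increments": [
    [0,0,0,0.001,0],
    [0,0,0,0.001,0],
    [0,0,0,0,0]
  ]
}}

```text
clock: 20.23
position: [0.6021, 0.0253, 0.1486]
ee_rot: [0.001, -0.684, 0.729, -0.001]
contact_force: [-4.4, 0.1, 16.5]
width: 0.0002
```

Run:
```python
from h import *
st();save('side','s15.png');save('wrist','w15.png')
im=cv2.imread('pics/s15.png');a=cv2.resize(im[120:200,225:325],(500,400),interpolation=cv2.INTER_CUBIC)
b=cv2.resize(cv2.imread('pics/w15.png')[80:300,190:330],(255,400),interpolation=cv2.INTER_CUBIC)
cv2.imwrite('pics/s15z.png',np.hstack([a,b]))
```

```text
t 20.23 p [0.6021 0.0253 0.1486] yaw -93.62 F [-4.44  0.08 16.51] w 0.0002 zax [ 0.003 -0.    -1.   ]
```

View pics/s15z.png

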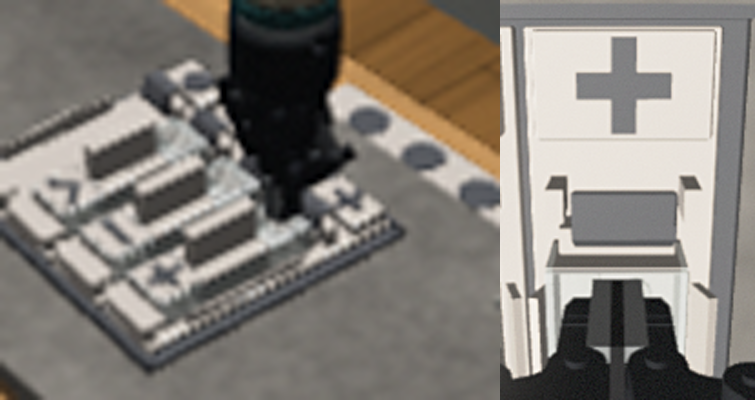

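Now it's stiff at 16 N with the heel step no longer visible, which suggests it's home. Retracting to check.

>>> {"method": "send_rows", "body": {
  "increments": [
    [0,0,0,-0.02,0],
    [0,0,0,-0.04,0],
    [0,0,0,-0.05,0],
    [0,0,0.05,-0.02,0],
    [0,0,0.05,0,0],
    [0,0,0,0,0]
  ]
}}

```text
clock: 21.08
position: [0.4981, 0.0321, 0.2752]
ee_rot: [-0.001, -0.685, 0.729, 0.001]
contact_force: [0.7, 0.3, 0.8]
width: -0.0
```

Run:
```python
from h import *
st();save('side','s16.png');save('wrist','w16.png')
im=cv2.imread('pics/s16.png');a=cv2.resize(im[130:200,220:310],(720,560),interpolation=cv2.INTER_CUBIC)
cv2.imwrite('pics/s16z.png',a)
b=cv2.resize(cv2.imread('pics/w16.png')[0:240,0:320],(800,600),interpolation=cv2.INTER_CUBIC)
cv2.imwrite('pics/w16z.png',b)
```

```text
t 21.07 p [0.4981 0.0321 0.2752] yaw -93.6 F [0.75 0.26 0.78] w -0.0 zax [-0.002  0.    -1.   ]
```

View pics/s16z.png

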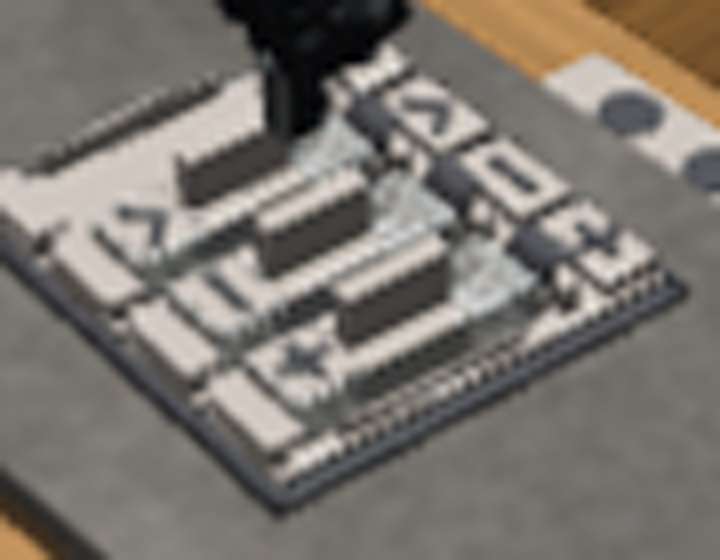

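View pics/w16z.png

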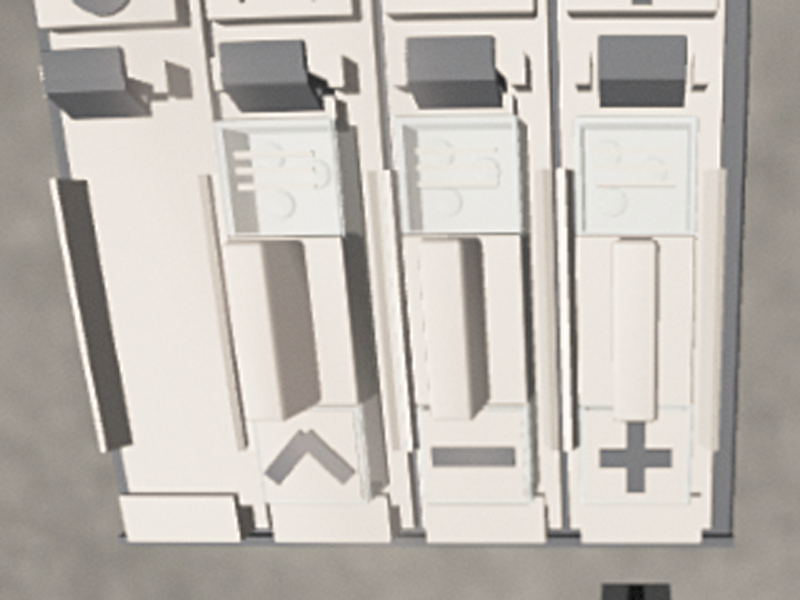

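The cross case now looks the same as the clipped bar and chevron cases: lid edges at rows 117 and 500, and the catch at rows 36–107, as on the bar bay. One last numeric check.

Run:
```python
from h import *
c=manip.calibration('wrist');X=np.array([.998,-.0627,0]);Y=np.array([.0627,.998,0]);S=np.array([.547,.0288,.162])
f=lambda p,z: plane(c,((p[0]+.5)/2.5-.5,(p[1]+.5)/2.5-.5),z)
q=lambda P:((proj(c,P)+.5)*2.5-.5).round(0)
for n,x,y,z in [('lid heel',66,0,25),('fin heel',28,0,55),('fin toe',-28,0,55),('cross',-47,0,25.5)]:
    print(n,q(S+X*x/1e3+Y*y/1e3+[0,0,z/1e3]), 'bar',q(S+Y*(.06+y/1e3)+X*x/1e3+[0,0,z/1e3]))
for z in (25,35): print('lid heel if higher',z,q(S+X*.066+[0,0,z/1e3]))
save('top','t16.png')
a,b=cv2.imread('pics/top0.png'),cv2.imread('pics/t16.png');cv2.imwrite('pics/t16z.png',cv2.resize(b[60:280,60:460],(800,440)))
```

```text
lid heel [641. 117.] bar [454. 118.]
fin heel [642. 240.] bar [439. 241.]
fin toe [641. 425.] bar [452. 425.]
cross [640. 457.] bar [474. 457.]
lid heel if higher 25 [641. 117.]
lid heel if higher 35 [641. 112.]
```

View pics/t16z.png

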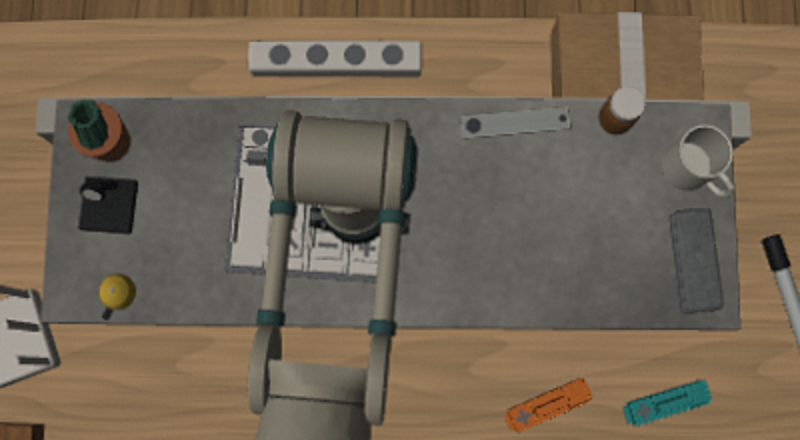

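```bash
python3 -c "
from h import *
st(); print(manip.sign_off())"
```

```text
t 21.23 p [0.5027 0.0315 0.2748] yaw -93.63 F [ 0.09 -0.57 -0.05] w -0.0001 zax [ 0. -0. -1.]
the job is handed in; nothing more can be done
None
```

The cross case is back in the cross bay, clipped in flat as far as the pictures show. I released it and handed the job in at 21.2 s; no verdict was reported.

**What I did:** I gripped the fin and tilted the case to about 15° toe-down by pressing its heel half onto the shelf's front edge. I then set the tongue on the bay floor, slid it under the lip, let go, and pressed the heel down with shut fingers. The force rose to about 9 N and then went stiff at 16 N, so I stopped and retracted.

**Last checks:**
- **Home position:** in the wrist view, the lid edge, both fin ends and the cross sign are within about 2 px (1–2 mm) of where a fully home case should appear.
- **Catch:** it looks the same as the catch on the clipped bar case. I judged this by eye, because the joint value can't be read.
- **Surroundings:** the bystanders and the orange and turquoise look-alikes look unmoved in the last top picture. The bar and chevron cases still look clipped in.
- **Robot:** the contact force was about zero and the gripper was clear of the case.

**What disagreed or failed:**
- **Fingertips:** they sat about 25–28 mm behind the reported TCP. My first grasp closed above the fin without moving the case, and I corrected the depth from the pictures.
- **Camera offset:** the top and wrist cameras differed by 3–4 mm in y. I used the wrist camera.

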